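Point out an ice-cream order and confirm it

ROBOT

A 6-joint arm with a two-finger parallel gripper is mounted at the origin on the work surface. World frame = base frame: x ahead of the robot, y to its left, z up, the work surface at z = 0. Lengths are in m, angles in rad, forces in N, time in s.
With the tool pointing down it reaches from about 0.375 to 0.9 m from the base axis. Payload 3.1 kg.
Tool frame: the origin (TCP) lies on the centre line of the jaws, within the pads' length; the fingertips stand robot.tip_reach ahead of it and the grasp point (between the pads) lies 8 mm behind it (robot.tip_reach is the distance from the TCP to the fingertips, in m); z points along the fingers, y is the line along which they close (so a half turn about z gives the same grasp; the last joint's range is limited). The gripper opens to 87 mm and grips with 3 to 60 N. Pads are 19 mm wide; open, the fingers measure 117 mm over their backs; the gripper's body (75 mm by 190 mm) begins 51 mm behind the grasp point.
Start: joints at [1.089, 0.527, 1.433, -0, 1.181, -0.178], TCP at [0.186, 0.597, 0.234] pointing down, gripper open.
Joint ranges: [-3.08, 3.08], [-0.75, 2.2], [0.22, 2.44], [-1.43, 4.57], [0, 2.65], [-2.85, 2.85]. Speed limits (rad/s): [2.79, 2.79, 3.14, 3.14, 3.14, 3.14].

INTERFACE

Orientations are given as a unit quaternion [x, y, z, w].
In Python, from rig import robot gives the robot as it stands.
- The arm moves only by the tool jog_arm, never from a script. Its argument "motion" is one flat list of numbers, 7 for each row, row after row: the shift along the tool's x, y, z scaled (see below), then the turn, a rotation vector about the tool's x, y, z scaled (see below), then the gripper's target within -1 to 1 (shut at 1, half-way at 0, fully open at -1). In form: [x, y, z, rx, ry, rz, hand, x, y, z, rx, ry, rz, hand, ...]. A call has 1 to 12 rows; each row shifts and turns the commanded pose from where the row before left it, along the tool's axes as they then stand; what a row does not reach is not made up. The controller multiplies each number of a shift by 4 cm and each number of a turn by 4 degrees. A row lasts 1/8 s, in which the tool goes at most 62.5 mm and 10.7 degrees, less where a joint would pass 70% of its speed; a pose out of reach is approached as far as the arm can. A call with a number of a shift or a turn outside -1 to 1 is refused whole. A call with a gripper value outside its range is refused whole. The fingers move at their own pace and stop on an object; "grip_force" is the grip in N (left out, the last holds). Time passes only in rows, so rows that do not move let the fingers close. It gives the time, the measured TCP pose, the force, the opening and the grip force at its end, in the units of the state.
- robot.get_obs(): the state, without advancing time (a new reading comes with each control period).
- robot.camera(name): name is "scene" or "top"; returns the picture (480x640x3 uint8, blue, green, red); there is no depth.
- robot.calibration(name): a dict with "fx", "fy", "cx", "cy" (pixels), "dist_coeffs" ([k1, k2, p1, p2, k3] as OpenCV has them; the pictures are not rectified), "R" (3x3) and "t" (3): a world point X has camera coordinates R X + t. Camera axes: x right, y down, z forward; pixel columns grow to the right and rows downward; lengths in m; the calibration is good to about 2 mm. A picture is of the moment at which its call begins. calibration takes no time and is no camera call.
- robot.hand_in(): hands the job in; it is judged then, once.
The state is a dict: "time": time; "q": joint angles; "joint_velocities": joint speeds; "joint_torque": joint torques, N m; "position": TCP position; "tool_rot": TCP orientation; "ft_force": force on the tool from outside, world axes, zero at the start; "moment": the same for the moment, N m; "grip_width": finger opening in m; "grip_force": force on a finger pad.
Only numpy, scipy, OpenCV 4.12 (cv2) and the standard library are available. Lean on these libraries where they do the work, as an engineer would, in place of code of your own. Each camera call takes 0.05 s, during which the arm holds its last target. There are 200 camera calls.

TASK

A customer at the ice-cream stand wants the pink-lidded tub served in a paper bowl. Point at the tub with the pink lid by holding the fingertips just above the middle of its lid (2 to 4 cm over it) for two seconds, then point in the same way for two seconds at the top of the stack of white bowls, then press the green button on the order box fully down, let it go and move clear. Do not touch or shift the tubs, bowls, cones, the tray and board they stand on, or the bottle, jar and scoop beside them; do not press the red button, and do not dip down over any of the other tubs.

Things in the scene. Friction and masses are not known exactly. Their poses are not given: they have to be found in the camera images.
- tub_pink: Loose paper ice-cream tub with a pink lid and band: 100 mm tall, lid 84 mm in diameter and flat. Origin at the centre of its underside, z up; the lid's top is 100 mm above it. It stands in the tray, so its lid's top is 105 mm above the counter.
- tub_cream: Loose paper ice-cream tub with a pale yellow lid and band: 100 mm tall, lid 84 mm in diameter and flat. Origin at the centre of its underside, z up; the lid's top is 100 mm above it. It stands in the tray, so its lid's top is 105 mm above the counter.
- tub_brown: Loose paper ice-cream tub with a dark brown lid and band: 100 mm tall, lid 84 mm in diameter and flat. Origin at the centre of its underside, z up; the lid's top is 100 mm above it. It stands in the tray, so its lid's top is 105 mm above the counter.
- tub_mint: Loose paper ice-cream tub with a mint green lid and band: 100 mm tall, lid 84 mm in diameter and flat. Origin at the centre of its underside, z up; the lid's top is 100 mm above it. It stands in the tray, so its lid's top is 105 mm above the counter.
- tray: Fixed galvanised tray, 220 x 220 mm outside, walls 60 mm high and 5 mm thick, floor 5 mm; the four tubs stand in it two by two, about 100 mm between centres. Origin at the centre of its underside.
- bowls: Loose nested stack of white paper bowls, turned upside down: 100 mm in diameter at the foot, 60 mm at its flat top, 90 mm tall. Origin at the centre of its underside, z up; its top is 90 mm above that. It stands on the wooden board, so its top is 102 mm above the counter.
- cones: Fixed light wood stand, 110 x 70 mm, holding two waffle cones side by side, mouths up, 118 mm tall in all (130 mm above the counter). Beside the bowls on the board. Origin at the centre of its underside.
- board: Fixed wooden serving board, 130 x 220 x 12 mm, under the bowls and the cone stand. Origin at the centre of its underside.
- green_top (a point): Centre of the top of the green button, 36 mm in diameter, on the grey order box (fixed, 110 x 200 mm, 45 mm high). z up.
- green (a joint): Travel of the green button: 0 m up, 0.006 m fully down; it takes 5 N to press fully and springs back.
- red_top (a point): Centre of the top of the red button, the same size, 100 mm from the green one on the same box; not to be pressed.
- red (a joint): Travel of the red button: 0 m up, 0.006 m fully down.
- sauce: Loose dark red sauce bottle with a red cap, 54 mm in diameter, 150 mm tall, beyond the tray. Origin at the centre of its underside.
- jar: Loose yellow jar with a blue lid, 60 mm in diameter, 80 mm tall, beyond the tray. Origin at the centre of its underside.
- scoop: Loose ice-cream scoop lying on the counter beyond the tray, black handle, steel cup, about 200 mm long, 25 mm high; origin under its middle, x along it to the cup.
Mind the look-alikes: they are no part of the job. Leave any blue or purple look-alike of the bowls alone.

How it is judged:
On the way, in this order (a step that is already met when the one before it is completed fails the run):
1. the fingertips dwell just above the middle of the pink lid (horizontal distance between the grasp point and tub_pink below 0.03 m and z of the grasp point in the frame of tub_pink below 0.18 m), for 1.6 s.
2. the fingertips dwell just above the middle of the stack of bowls (horizontal distance between the grasp point and bowls below 0.03 m and z of the grasp point in the frame of bowls below 0.17 m), for 1.6 s.
3. the green button is pressed down (value of joint green above 0.0045 m), for 0.05 s.
At the end, for the whole second after the job is handed in: Both buttons are up, and all tubs, the bowls, the sauce bottle, the jar and the scoop are within 10 mm of where they started, the standing ones upright within 0.1 rad (value of joint each of green, red below 0.0015 m and distance of each of tub_pink, tub_cream, tub_brown, tub_mint, bowls, sauce, jar, scoop from where it was at the start of the episode below 0.01 m and angle between each of tub_pink, tub_cream, tub_brown, tub_mint, bowls, sauce, jar's own z axis and vertical below 0.1 rad); the robot touches nothing.
It fails at once if the robot touches a tub, the bowls, the cones, the tray, the board, the sauce bottle, the jar or the scoop (contact force between any of tub_pink, tub_cream, tub_brown, tub_mint, bowls, sauce, jar, scoop, tray, cones, board and the fingers above 0.3 N or contact force between any of tub_pink, tub_cream, tub_brown, tub_mint, bowls, sauce, jar, scoop, tray, cones, board and the arm above 0.3 N).
It fails at once if a tub, the bowls, the bottle, the jar or the scoop is moved or lifted by more than 15 mm (distance of any of tub_pink, tub_cream, tub_brown, tub_mint, bowls, sauce, jar, scoop from where it was at the start of the episode above 0.015 m).
It fails at once if the grasp point dips over the middle of another tub (within 30 mm of its axis and less than 60 mm above its lid) ((horizontal distance between the grasp point and tub_cream below 0.03 m and z of the grasp point in the frame of tub_cream below 0.16 m) or (horizontal distance between the grasp point and tub_brown below 0.03 m and z of the grasp point in the frame of tub_brown below 0.16 m) or (horizontal distance between the grasp point and tub_mint below 0.03 m and z of the grasp point in the frame of tub_mint below 0.16 m)).
It fails at once if the red button is pressed (more than 3 mm) (value of joint red above 0.003 m).
It also fails if it takes over 58 s, if anything falls off the work surface, if the arm or the gripper's body presses on something with over 40 N, if the wrist force passes 120 N, or if a joint passes its speed limit or range.

## Working session

There is one attempt and no reset: what is moved stays moved. The work goes in short steps, Python scripts to look and compute and a tool call to move; the robot and the scene stay as the last step left them, time stands still between calls to the robot, and variables do not carry over. Pictures are saved under pics/ and viewed, at most 10 in all, crops included, and the job is handed in when it is done.

Besides the shell and the picture viewer there is one more tool, called after ">>>" in YAML: its name, and indented under it one key for each argument. jog_arm: Moves the arm, as the interface text tells. Shifts and turns lie within -1 to 1; 1 stands for 4 cm of shift or 4 degrees of turn. Its arguments: {"type":"object","properties":{"motion":{"type":"array","items":{"type":"number"}},"grip_force":{"type":"number"}},"required":["motion"]}

```bash
mkdir -p pics; python3 - <<'E'
from rig import robot
import cv2
for n in("scene","top"):
    cv2.imwrite(f"pics/{n}0.png",robot.camera(n)); c=robot.calibration(n); print({k:(v if not hasattr(v,'round') else v.round(3)) for k,v in c.items()})
o=robot.get_obs(); print(o["position"],o["tool_rot"],o["time"],robot.tip_reach,o["grip_width"])
E
```

```text
{'fx': 442.92316821483087, 'fy': 442.92316821483087, 'cx': 318.0901044834863, 'cy': 242.40319424428353, 'dist_coeffs': array([-0.057,  0.   ,  0.   ,  0.   ,  0.   ]), 'R': array([[-0.115,  0.993, -0.011],
       [ 0.591,  0.06 , -0.804],
       [-0.798, -0.099, -0.594]]), 't': array([ 0.039, -0.279,  1.444])}
{'fx': 535.4919114286895, 'fy': 535.4919114286895, 'cx': 316.20568010787355, 'cy': 240.1840472963621, 'dist_coeffs': array([-0.08,  0.  ,  0.  ,  0.  ,  0.  ]), 'R': array([[ 0.003, -1.   ,  0.013],
       [-0.998, -0.003, -0.066],
       [ 0.066, -0.013, -0.998]]), 't': array([-0.016,  0.534,  1.224])}
[0.18605744 0.596012   0.23268975] [ 1.50823440e-01  9.88560257e-01 -9.03315704e-04 -3.03645860e-04] 0.1 0.011 0.0870790650889714
```

View pics/scene0.png

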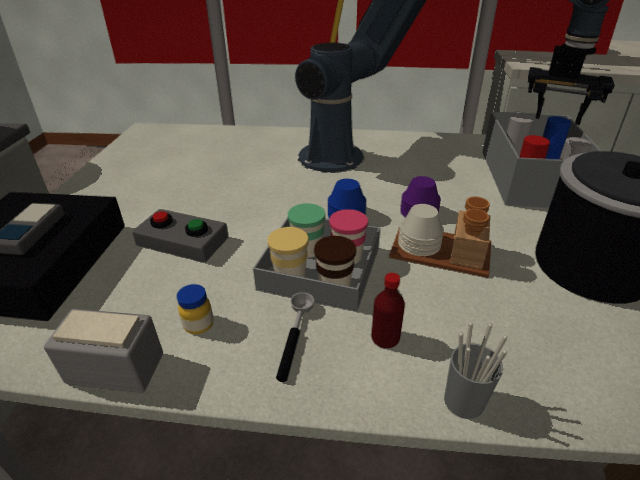

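View pics/top0.png

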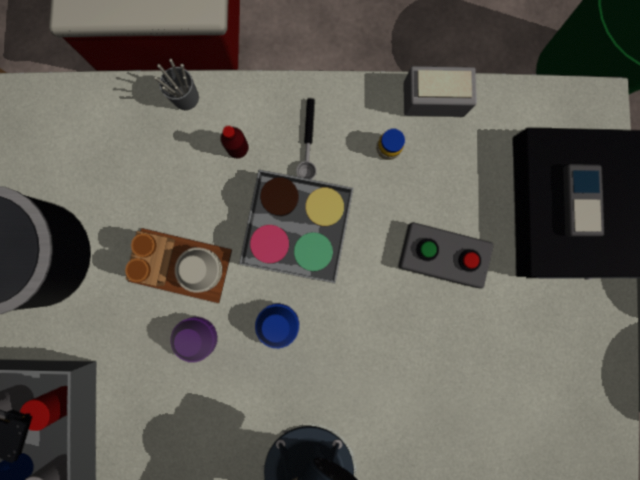

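The top view shows the pink lid at (269,244). The other lids are brown (279,196), cream (324,207) and mint (313,251). The white bowls are at (198,270), with look-alikes in blue (277,326) and purple (194,338). The green button is at (428,249) and the red one at (471,260). By the description I choose pink, white and green, and I'll measure them and check a close crop.

```bash
cat > h.py <<'E'
import cv2,numpy as np
from rig import robot
def ray(n,px):
    c=robot.calibration(n);K=np.array([[c["fx"],0,c["cx"]],[0,c["fy"],c["cy"]],[0,0,1]])
    u=cv2.undistortPoints(np.array([[px]],float),K,np.array(c["dist_coeffs"]))[0,0]
    R=np.array(c["R"]);return -R.T@np.array(c["t"]),R.T@np.array([u[0],u[1],1])
def plane(n,px,z):
    o,d=ray(n,px);return o+d*(z-o[2])/d[2]
def tri(a,b):
    (o1,d1),(o2,d2)=ray("top",a),ray("scene",b)
    s=np.linalg.lstsq(np.c_[d1,-d2],o2-o1,rcond=None)[0]
    p,q=o1+s[0]*d1,o2+s[1]*d2;return (p+q)/2,np.linalg.norm(p-q)
def blob(im,lo,hi,box):
    x0,y0,x1,y1=box;m=cv2.inRange(cv2.cvtColor(im,cv2.COLOR_BGR2HSV)[y0:y1,x0:x1],lo,hi)
    k,l,s,c=cv2.connectedComponentsWithStats(m);i=1+s[1:,4].argmax()
    return c[i]+[x0,y0],s[i]+[x0,y0,0,0,0]
E
python3 - <<'E'
from h import *
t=cv2.imread("pics/top0.png");s=cv2.imread("pics/scene0.png")
for name,lo,hi,bt,bs,z in[("pink",(160,90,60),(179,255,255),(240,215,300,270),(325,205,372,238),.105),
 ("mint",(55,60,40),(90,255,255),(290,225,340,275),(285,200,330,232),.105),
 ("cream",(15,60,60),(35,255,255),(300,180,350,230),(265,225,312,255),.105),
 ("brown",(0,60,5),(20,255,70),(255,172,305,220),(312,235,360,266),.105),
 ("green",(50,90,10),(95,255,255),(410,235,445,262),(180,210,215,242),.06),
 ("red",(0,120,40),(8,255,255),(455,245,490,275),(148,205,175,232),.06)]:
    a,b=blob(t,lo,hi,bt),blob(s,lo,hi,bs)
    print(name,a[0].round(1),a[1],b[0].round(1),b[1],plane("top",a[0],z).round(4),plane("scene",b[0],z).round(4),[np.round(v,4) for v in tri(a[0],b[0])])
for p in[(198,270)]:print("bowls",plane("top",p,.102),plane("scene",(424,212),.102))
g=np.hstack([cv2.resize(t[215:310,120:310],None,fx=4,fy=4)[:,:760]])
h=cv2.resize(t[225:280,395:490],None,fx=4,fy=4);h=np.hstack([h,cv2.resize(s[195:250,380:475],None,fx=4,fy=4)])
g=np.vstack([g,h]);cv2.imwrite("pics/c1.png",cv2.resize(g,None,fx=.98,fy=.98));print(g.shape)
E
```

```text
pink [269.1 243.5] [ 250  225   39   38 1214] [348.2 221.6] [329 209  39  26 794] [0.5211 0.0877 0.105 ] [0.5301 0.0885 0.105 ] [array([0.5215, 0.0882, 0.0993]), np.float64(0.0)]
mint [312.9 251.3] [ 294  232   39   40 1214] [306.  215.2] [288 204  37  24 736] [ 0.5048 -0.0067  0.105 ] [ 0.5142 -0.005   0.105 ] [array([ 0.505 , -0.0066,  0.099 ]), np.float64(0.0003)]
cream [324.4 206.4] [ 305  187   40   40 1250] [288.  240.8] [ 267  226   42   29 1030] [ 0.6022 -0.0312  0.105 ] [ 0.6121 -0.0283  0.105 ] [array([ 0.603 , -0.0308,  0.0982]), np.float64(0.0011)]
brown [279.1 196. ] [ 260  177   39   39 1159] [334.7 250.1] [ 314  236   43   30 1021] [0.6244 0.067  0.105 ] [0.6334 0.0683 0.105 ] [array([0.6253, 0.0675, 0.0988]), np.float64(0.0003)]
green [428.2 249. ] [420 241  18  17 247] [195.3 224.6] [187 219  17  12 159] [ 0.5127 -0.2664  0.06  ] [ 0.5102 -0.2673  0.06  ] [array([ 0.5127, -0.2661,  0.0617]), np.float64(0.0001)]
red [471.1 260. ] [463 252  17  17 210] [159.8 216.1] [153 211  15  11 138] [ 0.4881 -0.3641  0.06  ] [ 0.4831 -0.3663  0.06  ] [array([ 0.488 , -0.3632,  0.0634]), np.float64(0.0003)]
bowls [0.46367937 0.24091878 0.102     ] [0.47037456 0.25389688 0.102     ]
(600, 760, 3)
```

View pics/c1.png

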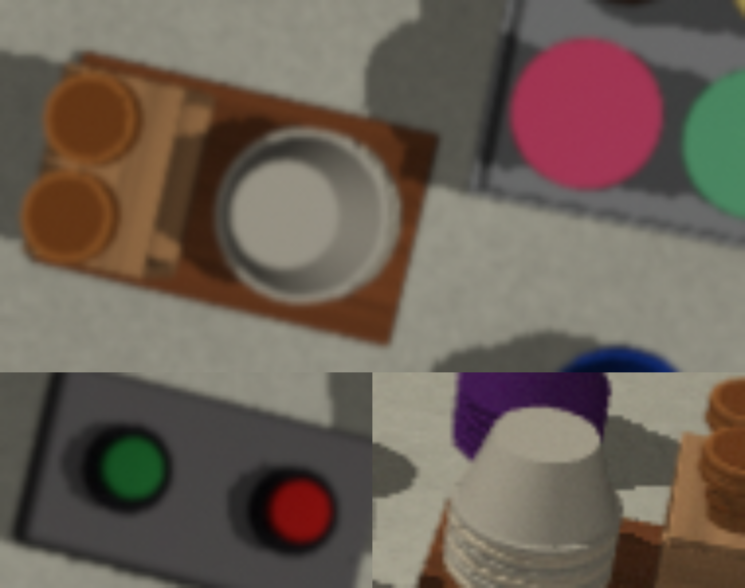

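The crop confirms the choice, with the flat top of the bowls at top px (192,270) and scene px (425,211). Positions in metres: pink lid (0.521, 0.088), bowls (0.466, 0.254), green button (0.513, −0.266, 0.062). I'll close the jaws and travel high.

>>> jog_arm:
  motion: [-0.98,-0.8,0,0,0,0,1,-0.98,-0.8,0,0,0,0,1,-0.98,-0.8,0,0,0,0,1,-0.98,-0.8,0,0,0,0,1,-0.98,-0.8,0,0,0,0,1,-0.98,-0.8,0,0,0,0,1,-0.98,-0.8,0,0,0,0,1,-0.98,-0.8,0,0,0,0,1,-0.98,-0.8,0,0,0,0,1,-0.98,-0.8,0,0,0,0,1,-0.98,-0.8,0,0,0,0,1,-0.98,-0.8,0,0,0,0,1]

```text
time: 1.6
position: [0.5213, 0.0882, 0.2333]
tool_rot: [0.151, 0.989, 0.0, -0.0]
ft_force: [-0.5, 0.5, -0.3]
grip_width: 0.0007
grip_force: 0.0
```

>>> jog_arm:
  motion: [0,0,0,0,0,0,1,0,0,0,0,0,0,1,0,0,0,0,0,0,1]

```text
time: 1.98
position: [0.5197, 0.0908, 0.2333]
tool_rot: [0.15, 0.989, 0.0, -0.001]
ft_force: [0.0, 0.1, 0.4]
grip_width: 0.0003
grip_force: 0.0
```

>>> jog_arm:
  motion: [0,0,0.6,0,0,0,1,0,0,0.6,0,0,0,1,0,0,0.5,0,0,0,1,0,0,0.4,0,0,0,1,0,0,0,0,0,0,1,0,0,0,0,0,0,1]

```text
time: 2.72
position: [0.5209, 0.0904, 0.1501]
tool_rot: [0.15, 0.989, 0.0, 0.0]
ft_force: [0.6, 0.5, 0.6]
grip_width: 0.0005
grip_force: 0.0
```

```bash
python3 - <<'E'
from h import *
t=robot.camera("top");s=robot.camera("scene")
g=np.hstack([cv2.resize(t[170:290,200:330],None,fx=3,fy=3),cv2.resize(s[130:250,290:420],None,fx=3,fy=3)]);cv2.imwrite("pics/p1.png",g)
E
```

```text
(no output)
```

View pics/p1.png

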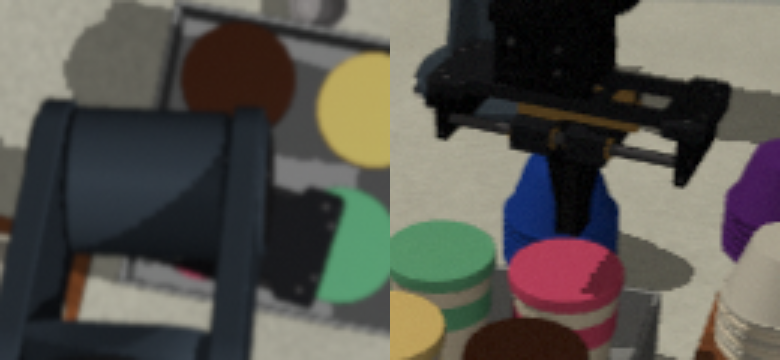

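The scene view shows the closed fingertips at about (351,207), hovering roughly 3 cm over the pink lid and clear of everything. I'll hold there, then rise and go to the bowls.

>>> jog_arm:
  motion: [0,0,0,0,0,0,1,0,0,0,0,0,0,1,0,0,0,0,0,0,1,0,0,0,0,0,0,1,0,0,0,0,0,0,1,0,0,0,0,0,0,1,0,0,0,0,0,0,1,0,0,0,0,0,0,1,0,0,0,0,0,0,1,0,0,0,0,0,0,1,0,0,0,0,0,0,1,0,0,0,0,0,0,1]

```text
time: 4.32
position: [0.5208, 0.0898, 0.1495]
tool_rot: [0.151, 0.989, 0.0, -0.0]
ft_force: [-0.1, 0.2, 0.6]
grip_width: 0.0004
grip_force: 0.0
```

>>> jog_arm:
  motion: [0,0,0,0,0,0,1,0,0,0,0,0,0,1,0,0,0,0,0,0,1,0,0,0,0,0,0,1,0,0,0,0,0,0,1,0,0,0,0,0,0,1,0,0,0,0,0,0,1]

```text
time: 5.2
position: [0.5208, 0.0898, 0.1496]
tool_rot: [0.151, 0.989, -0.0, 0.0]
ft_force: [-0.2, -0.2, 0.7]
grip_width: 0.0001
grip_force: 0.0
```

>>> jog_arm:
  motion: [0,0,-0.6,0,0,0,1,0,0,-0.7,0,0,0,1,0,0,-0.7,0,0,0,1,0.5,0.7,0,0,0,0,1,0.5,0.7,0,0,0,0,1,0.5,0.7,0,0,0,0,1,0.5,0.7,0,0,0,0,1,0.53,0.7,0,0,0,0,1,0,0,0,0,0,0,1,0,0,0,0,0,0,1]

```text
time: 6.45
position: [0.4661, 0.2532, 0.2295]
tool_rot: [0.151, 0.989, -0.0, 0.0]
ft_force: [0.5, 0.2, -0.7]
grip_width: 0.0005
grip_force: 0.0
```

>>> jog_arm:
  motion: [0,0,0.6,0,0,0,1,0,0,0.6,0,0,0,1,0,0,0.5,0,0,0,1,0,0,0.4,0,0,0,1,0,0,0,0,0,0,1,0,0,0,0,0,0,1]

```text
time: 7.2
position: [0.4668, 0.253, 0.146]
tool_rot: [0.151, 0.988, 0.0, 0.0]
ft_force: [0.5, 1.2, 0.3]
grip_width: 0.0009
grip_force: 0.0
```

```bash
python3 - <<'E'
from h import *
s=robot.camera("scene")
cv2.imwrite("pics/p2.png",cv2.resize(s[120:270,350:510],None,fx=3,fy=3))
E
```

```text
(no output)
```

View pics/p2.png

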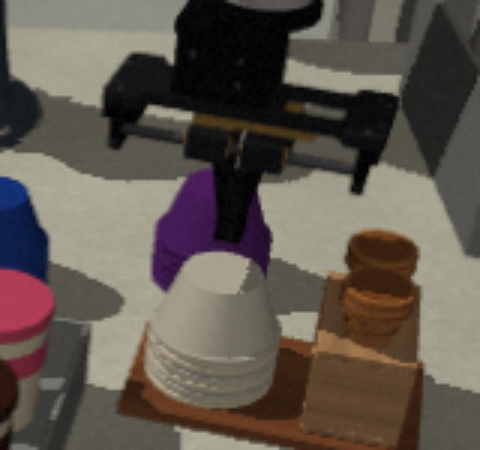

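The fingertips at crop (228,240), full-picture (426,200), are over the middle of the flat bowl top and clear of the cones. I'll hold, rise and cross to the button.

>>> jog_arm:
  motion: [0,0,0,0,0,0,1,0,0,0,0,0,0,1,0,0,0,0,0,0,1,0,0,0,0,0,0,1,0,0,0,0,0,0,1,0,0,0,0,0,0,1,0,0,0,0,0,0,1,0,0,0,0,0,0,1,0,0,0,0,0,0,1,0,0,0,0,0,0,1,0,0,0,0,0,0,1,0,0,0,0,0,0,1]

```text
time: 8.75
position: [0.466, 0.2536, 0.1455]
tool_rot: [0.151, 0.989, -0.0, 0.0]
ft_force: [0.1, 1.2, 0.4]
grip_width: 0.0001
grip_force: 0.0
```

>>> jog_arm:
  motion: [0,0,0,0,0,0,1,0,0,0,0,0,0,1,0,0,0,0,0,0,1,0,0,0,0,0,0,1,0,0,0,0,0,0,1,0,0,0,0,0,0,1,0,0,0,0,0,0,1,0,0,-0.7,0,0,0,1,0,0,-0.7,0,0,0,1,0,0,-0.7,0,0,0,1]

```text
time: 10.0
position: [0.4658, 0.2535, 0.2303]
tool_rot: [0.151, 0.989, -0.0, -0.0]
ft_force: [0.2, 0.8, 0.8]
grip_width: 0.0005
grip_force: 0.0
```

>>> jog_arm:
  motion: [-0.38,-0.93,0,0,0,0,1,-0.38,-0.93,0,0,0,0,1,-0.38,-0.93,0,0,0,0,1,-0.38,-0.93,0,0,0,0,1,-0.38,-0.93,0,0,0,0,1,-0.38,-0.93,0,0,0,0,1,-0.38,-0.93,0,0,0,0,1,-0.38,-0.93,0,0,0,0,1,-0.38,-0.93,0,0,0,0,1,-0.38,-0.93,0,0,0,0,1,-0.38,-0.93,0,0,0,0,1,-0.38,-0.93,0,0,0,0,1]

```text
time: 11.5
position: [0.5069, -0.2282, 0.2295]
tool_rot: [0.151, 0.989, 0.0, 0.0]
ft_force: [0.1, 0.2, 0.1]
grip_width: 0.0006
grip_force: 0.0
```

>>> jog_arm:
  motion: [-0.4,-0.88,0,0,0,0,1,0,0,0,0,0,0,1,0,0,0,0,0,0,1]

```text
time: 11.88
position: [0.5112, -0.2646, 0.2292]
tool_rot: [0.151, 0.989, 0.001, -0.001]
ft_force: [0.6, 0.2, -0.3]
grip_width: 0.0001
grip_force: 0.0
```

>>> jog_arm:
  motion: [-0.05,-0.02,0.6,0,0,0,1,0,0,0.6,0,0,0,1,0,0,0.6,0,0,0,1,0,0,0.6,0,0,0,1,0,0,0.5,0,0,0,1,0,0,0.4,0,0,0,1,0,0,0.3,0,0,0,1,0,0,0,0,0,0,1,0,0,0,0,0,0,1]

```text
time: 13.0
position: [0.5138, -0.2669, 0.0861]
tool_rot: [0.151, 0.989, -0.0, 0.001]
ft_force: [0.0, -0.1, 1.1]
grip_width: 0.0003
grip_force: 0.0
```

```bash
python3 - <<'E'
from h import *
s=robot.camera("scene")
cv2.imwrite("pics/p3.png",cv2.resize(s[140:270,120:270],None,fx=4,fy=4))
E
```

```text
(no output)
```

View pics/p3.png

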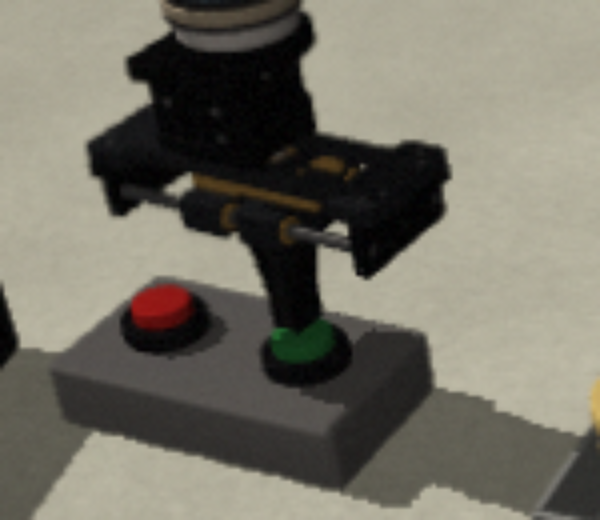

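The closed fingertips are just above the green button (crop 300,330), and the red button is clear. I'll press in small steps and watch the force.

>>> jog_arm:
  motion: [0,0,0.05,0,0,0,1,0,0,0.05,0,0,0,1,0,0,0.05,0,0,0,1,0,0,0.05,0,0,0,1,0,0,0.05,0,0,0,1,0,0,0,0,0,0,1]

```text
time: 13.8
position: [0.5134, -0.2667, 0.0756]
tool_rot: [0.151, 0.989, -0.0, -0.0]
ft_force: [-0.8, -0.2, 2.0]
grip_width: 0.0005
grip_force: 1.5
```

>>> jog_arm:
  motion: [0,0,0.05,0,0,0,1,0,0,0.05,0,0,0,1,0,0,0,0,0,0,1]

```text
time: 14.18
position: [0.5134, -0.2667, 0.0724]
tool_rot: [0.151, 0.989, -0.0, 0.0]
ft_force: [-2.0, 1.1, 9.5]
grip_width: 0.0003
grip_force: 4.4
```

>>> jog_arm:
  motion: [0,0,0.03,0,0,0,1,0,0,0.02,0,0,0,1,0,0,0,0,0,0,1,0,0,0,0,0,0,1]

```text
time: 14.68
position: [0.5135, -0.2667, 0.0721]
tool_rot: [0.151, 0.989, -0.0, 0.0]
ft_force: [-4.4, 2.1, 19.4]
grip_width: 0.0002
grip_force: 9.9
```

The force rises while the height barely changes, so the button is on its stop. Now I'll let go and move clear.

>>> jog_arm:
  motion: [0,0,-0.3,0,0,0,1,0,0,-0.6,0,0,0,1,0,0,-0.7,0,0,0,1,0,0,-0.7,0,0,0,1,0,0,-0.7,0,0,0,1,0,0,-0.5,0,0,0,1,0,0,0,0,0,0,1,0,0,0,0,0,0,1]

```text
time: 15.68
position: [0.5129, -0.2662, 0.2085]
tool_rot: [0.151, 0.989, 0.0, -0.001]
ft_force: [-0.1, -0.7, -1.0]
grip_width: 0.0005
grip_force: 0.0
```

```bash
python3 - <<'E'
from h import *
s=robot.camera("scene");cv2.imwrite("pics/end.png",s)
d=cv2.absdiff(s,cv2.imread("pics/scene0.png")).max(2)[205:390,140:500]
for n,lo,hi,b in[("pink",(160,90,60),(179,255,255),(325,205,372,238)),("green",(50,90,10),(95,255,255),(180,210,215,242)),("red",(0,120,40),(8,255,255),(148,205,175,232))]:print(n,blob(s,lo,hi,b)[0])
print((d>40).sum(),robot.get_obs()["position"],robot.get_obs()["ft_force"])
print(robot.hand_in())
E
```

```text
pink [348.18813131 221.61994949]
green [195.29559748 224.62264151]
red [159.73239437 216.20422535]
5030 [ 0.51273543 -0.26610162  0.20816765] [ 0.19870041 -0.71175697  0.19213048]
the job is handed in; nothing more can be done
None
```

I pointed at the pink tub and then the white bowls for over 2 s each, pressed the green button down to its stop and let it go, moved clear and handed the job in; the hand-in returned no verdict, and afterwards the pink lid and both buttons measured where they started.

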